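# Face up the bean shelf: push the stray jar home

## Robot

A 6-joint arm with a two-finger parallel gripper is mounted at the origin on the work surface. World frame = base frame: x ahead of the robot, y to its left, z up, the work surface at z = 0. Lengths are in mm, angles in degrees, forces in N, time in s.
With the tool pointing down it reaches from about 300 to 850 mm from the base axis. Payload 4.2 kg.
Tool frame: the origin (TCP) lies midway between the tips of the shut fingers; the grasp point (between the pads) lies env.grip_depth behind it (env.grip_depth is the distance from the TCP to the grasp point, in mm); z points along the fingers, y is the direction in which the jaws open and shut (so a half turn about z gives the same grasp; the last joint's range is limited). The gripper opens to 91 mm and grips with 3 to 60 N. Pads are 32 mm wide; open, the fingers measure 118 mm over their backs; the gripper's body (76 mm by 178 mm) begins 60 mm behind the grasp point.
Start: joints at [-67.494, 18.312, 89.639, -0, 72.044, -1.146], TCP at [230.681, -526.716, 213.976] pointing down, gripper open.
Joint ranges: [-177.97, 177.97], [-48.28, 115.42], [12.27, 149.76], [-77.06, 257.06], [2.81, 150.46], [-146.56, 146.56]. Speed limits (degrees/s): [147.25, 147.25, 180, 180, 180, 180].

## Interface

Orientations are given as [roll, pitch, yaw] about the fixed x, y, z axes, in that order (R = Rz(yaw) Ry(pitch) Rx(roll)).
In Python, from workcell import env, cams, spotter gives the robot as it stands.
- The arm moves only by the tool apply_moves, never from a script. Its argument "plan" is a list of rows, each an object with "jaw": the closure, from 0 (fully open) to 1 (shut); "delta_pos": the shift along the tool's x, y, z in mm, a list of three; "spin": the turn about the tool's z in rad. In form: [{"jaw": jaw, "delta_pos": [dx, dy, dz], "spin": spin}, ...]. A call has exactly 8 rows; each row is the pose to reach, as a shift and turn from the pose measured when the call began, along the tool's axes at that moment; what a row does not reach only later rows make up. A row lasts 1/8 s, in which the tool goes at most 62.5 mm and 10.7 degrees, less where a joint would pass 70% of its speed; a pose out of reach is approached as far as the arm can. A call with a gripper value outside its range is refused whole. The fingers move at their own pace and stop on an object; "squeeze" is the grip in N (left out, the last holds). Time passes only in rows, so rows that repeat a pose let the fingers close, or fill a call up. It gives the time, the measured TCP pose, the force and the opening at its end, in the units of the state.
- env.state(): the state, without advancing time (a new reading comes with each control period).
- cams.grab_frame(name): name is "scene" or "top" or "wrist"; returns the picture (384x512x3 uint8, red, green, blue); there is no depth.
- cams.calibration(name): a dict with "camera_matrix" (3x3 intrinsics, pixels), "k1" (the pictures are not rectified: a ray, as slopes to the right and down, at radius r is drawn at 1 + k1 r^2 times it, then the intrinsics apply), "rvec" (rotation vector, rad) and "tvec" (3), from world to camera coordinates, as OpenCV has them. Camera axes: x right, y down, z forward; pixel columns grow to the right and rows downward; lengths in mm; the calibration is good to about 2 mm. A picture is of the moment at which its call begins: read the wrist's pose just before it. calibration takes no time and is no camera call; for the wrist camera it gives the pose at the moment of the call.
- env.job_done(): hands the job in, once; it reports no verdict.
Trained networks look in the newest picture that a camera, given by its name, has taken for a name from the list of things; names that differ only in an ending like _2 or _b are one class to them, and where a whole thing is asked for, a point or a joint stands for the part that bears it (a point fixed in the world has none). Each returns a list of dicts, best first, with "confidence" (0 to 1); they miss things now and then, are a little off and sometimes report something else, mostly with a low value. They report only what shows in the picture. A call takes as long as a camera call. They do not tell look-alikes from the thing itself.
- spotter.masks_of(camera, target): "region" (384x512 bool, what is visible of it) and "extent" ([left, top, right, bottom] in pixels, round what is visible of it).
The state is a dict: "time_s": time; "qpos": joint angles; "qvel": joint speeds; "effort": joint torques, N m; "ee_pos": TCP position; "ee_rot": TCP orientation; "force": force on the tool from outside, world axes, zero at the start; "torque": the same for the moment, N m; "gripper_width": finger opening in mm.
Only numpy, scipy, OpenCV 4.12 (cv2) and the standard library are available. Lean on these libraries where they do the work, as an engineer would, in place of code of your own. Each camera call takes 0.05 s, during which the arm holds its last target.

## Task

One jar of red beans stands out of line, on the robot's side of the row. Push it along the steel surface, never lifting or tipping it, into the empty place between the green fence and the other red-bean jar, until it stands against the back rail. Leave the other jars and the tin where they are.

Things in the scene. Friction and masses are not known exactly. Their poses are not given: they have to be found in the camera images.
- stray_jar: the jar of dark red beans to be pushed: upright closed glass cylinder 92 mm in diameter, 84 mm high with its lid (dark red lid, 86 mm in diameter, top 14 mm), about 0.5 kg, too wide for most grippers. Stands loose on the work surface; origin at the centre of its underside, z up. Its yaw means nothing. Sliding it takes some 2 to 8 N.
- red_row_jar: an identical jar of red beans, dark red lid, that already stands at the back rail, on one side of the fence (left or right, it varies); must not be disturbed. Origin at the centre of its underside.
- green_row_jar: same size of jar with pale green beans and a pale green lid, at the back rail on the other side of the fence; must not be disturbed. Origin at the centre of its underside.
- rack: fixed shelf divider: dark steel back rail along its y axis, 480 mm long, 40 mm high, front face at x = 0; green fence 10 mm thick, 40 mm high, from the rail's middle towards the robot (y = -5 to 5 mm, x = 0 to -90 mm). Origin on the surface at the middle of the rail's front face; x points away from the robot, y left along the rail, z up. Position and yaw vary.
- place_left (a point): centre, on the surface, of the place left (+y) of the fence for a jar touching the rail: 46 mm before the rail, 66 mm from the fence's mid-plane. The place is 120 to 128 mm wide, from the fence to the jar at the rail beyond it, whose centre is 171 to 179 mm from the mid-plane.
- place_right (a point): the same on the right (-y) side of the fence.
- tin: small yellow tin with a brass lid, 55 mm in diameter, 55 mm high, standing in front at one side; leave alone. Origin at the centre of its underside.
- spice_jar: small amber jar with a black cap, 44 mm in diameter, 64 mm high, standing in front at the other side; leave alone. Origin at the centre of its underside.
Things that resemble listed ones, but are neither listed nor needed, are in the scene too. Leave any blue or turquoise look-alike of the stray_jar alone. What is shaped like the red_row_jar but yellow is not meant.

How it is judged (in metres and radians):
At the end, for the whole second after the job is handed in: The stray red jar stands upright, still, on the surface within 5 mm of touching the back rail, between the fence and the other red jar (its centre 45 to 95 mm from the rack's middle line, on the red jar's side); no other jar or tin has moved 15 mm (x of stray_jar in the frame of rack between -0.051 and -0.04 m and ((y of red_row_jar in the frame of rack above 0 m and y of stray_jar in the frame of rack between 0.045 and 0.095 m) or (y of red_row_jar in the frame of rack below 0 m and y of stray_jar in the frame of rack between -0.095 and -0.045 m)) and height (world z) of stray_jar below 0.004 m and angle between stray_jar's own z axis and vertical below 0.05 rad and linear speed of stray_jar below 0.01 m/s and distance of each of red_row_jar, green_row_jar, tin, spice_jar from where it was at the start of the episode below 0.015 m).
It fails at once if the stray jar was lifted off the surface (height (world z) of stray_jar above 0.012 m).
It fails at once if the stray jar was tipped (angle between stray_jar's own z axis and vertical above 0.3 rad).
It fails at once if a jar of the row was moved 15 mm or more (distance of any of red_row_jar, green_row_jar from where it was at the start of the episode above 0.015 m).
It fails at once if the tin or the spice jar was moved 15 mm or more (distance of any of tin, spice_jar from where it was at the start of the episode above 0.015 m).
It also fails if it takes over 51 s, if anything falls off the work surface, if the arm or the gripper's body presses on something with over 40 N, if the wrist force passes 120 N, or if a joint passes its speed limit or range.

## Working session

There is one attempt and no reset: what is moved stays moved. The work goes in short steps, Python scripts to look and compute and a tool call to move; the robot and the scene stay as the last step left them, time stands still between calls to the robot, and variables do not carry over. Pictures are saved under pics/ and viewed, and the job is handed in when it is done.

Besides the shell and the picture viewer there is one more tool, called after "Request:" as a command line: name --argument value ..., lists and objects as JSON in quotes. apply_moves: Moves the arm, as the interface text tells. Its arguments: {"type":"object","properties":{"plan":{"type":"array"},"squeeze":{"type":"number"}},"required":["plan"]}

```bash
mkdir -p pics; ls; python3 - <<'E'
from workcell import env,cams,spotter
import cv2
print(env.state(), env.grip_depth)
for n in("scene","top"):
    im=cams.grab_frame(n); cv2.imwrite(f"pics/{n}0.png",im[:,:,::-1]); print(n,cams.calibration(n))
E
```

```text
pics
{'time_s': 0.0, 'qpos': array([-6.74931444e+01,  1.83510783e+01,  8.97061665e+01, -3.07286126e-03,
        7.20426268e+01, -1.14623135e+00]), 'qvel': array([ 0.08050853, -0.08234322,  0.08519871, -0.0123267 , -0.07259674,
       -0.05915164]), 'effort': array([ 1.98044792e-03, -4.12450254e+01, -2.31979430e+01,  7.30097503e-02,
        4.59844933e-02, -1.35648756e-04]), 'ee_pos': array([ 230.48012119, -526.24244472,  213.12753674]), 'ee_rot': array([-1.79900090e+02,  9.23081222e-04,  2.36540377e+01]), 'force': array([ 0.21408048, -0.37434088,  0.42374688]), 'torque': array([-0.03737939,  0.05503899, -0.01203553]), 'gripper_width': 91.26689931858868} 18.8
scene {'camera_matrix': array([[428.21086255,   0.        , 257.77593249],
       [  0.        , 428.21086255, 185.72817855],
       [  0.        ,   0.        ,   1.        ]]), 'k1': -0.14354148685163234, 'rvec': array([ 1.97623595,  1.61624808, -0.57629187]), 'tvec': array([ -99.63629598, -365.92458119, 1228.59349636])}
top {'camera_matrix': array([[381.83352013,   0.        , 256.7142257 ],
       [  0.        , 381.83352013, 187.73918446],
       [  0.        ,   0.        ,   1.        ]]), 'k1': 0.02941766029079636, 'rvec': array([ 2.11214396, -2.12121942,  0.18361221]), 'tvec': array([  9.45559197, 483.60076452, 913.79227659])}
```

View pics/scene0.png

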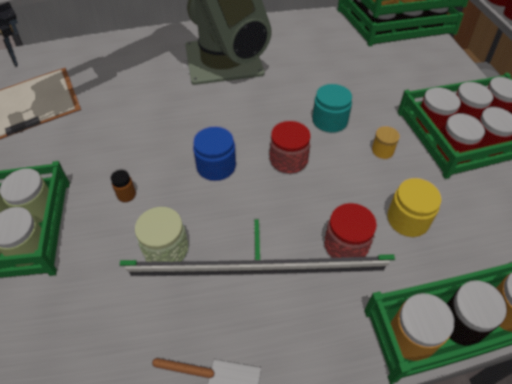

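View pics/top0.png

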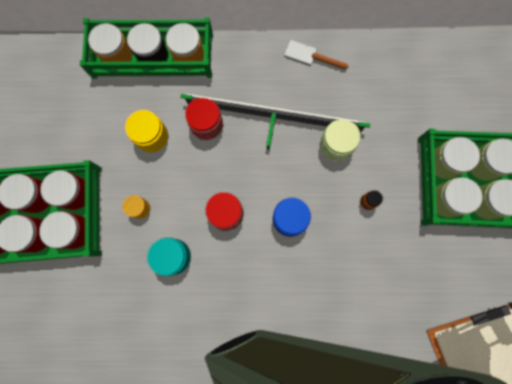

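Stray candidates in the top view: red jar at (224,211), blue at (291,217) and teal at (168,257). The red one out of line, on the robot's side, fits. The red row jar is at (203,118) at the rail and the yellow one at (145,130) isn't meant. The fence is at (271,130), so the place is between it and the row jar. Next I'll take a crop and measure.

```bash
cat > h.py <<'E'
from workcell import env,cams,spotter
import cv2,numpy as np
def ray(n,uv):
    c=cams.calibration(n);K=np.array(c["camera_matrix"]);d=np.array([c["k1"],0,0,0,0.])
    R=cv2.Rodrigues(np.array(c["rvec"]))[0];t=np.array(c["tvec"])
    p=cv2.undistortPoints(np.array(uv,float).reshape(-1,1,2),K,d).reshape(-1,2)
    return -R.T@t,np.c_[p,np.ones(len(p))]@R
def onz(n,uv,z):
    C,D=ray(n,uv); return C+D*((z-C[2])/D[:,2])[:,None]
def proj(n,P):
    c=cams.calibration(n)
    return cv2.projectPoints(np.array(P,float).reshape(-1,1,3),np.array(c["rvec"]),np.array(c["tvec"]),np.array(c["camera_matrix"]),np.array([c["k1"],0,0,0,0.]))[0].reshape(-1,2)
def lid(n,im,seed,hue,z=84,tol=12):
    hsv=cv2.cvtColor(im,cv2.COLOR_RGB2HSV)
E
python3 - <<'E'
from h import *
im=cams.grab_frame("top")
cv2.imwrite("pics/crop0.png",cv2.resize(im[80:290,110:400],None,fx=2.7,fy=2.7,interpolation=cv2.INTER_CUBIC)[:,:,::-1])
for t in("stray_jar","green_row_jar","tin","spice_jar","rack"):
    for m in spotter.masks_of("top",t)[:6]:
        r=m["region"];ys,xs=np.nonzero(r);print(t,round(m["confidence"],2),m["extent"],im[r].mean(0).round(),[xs.mean().round(1),ys.mean().round(1)])
        if t=="rack": np.save("rack.npy",r)
hsv=cv2.cvtColor(im,cv2.COLOR_RGB2HSV).astype(int)
def cen(x,y,mask):
    n,l,s,c=cv2.connectedComponentsWithStats(mask.astype(np.uint8)); k=l[y,x]; return c[k],s[k]
red=((hsv[...,0]<6)|(hsv[...,0]>174))&(hsv[...,1]>150)
for nm,(x,y) in dict(stray=(224,211),rowred=(203,118)).items():
    for vt in (90,140,165):
        c,s=cen(x,y,red&(hsv[...,2]>vt)); print(nm,vt,c,s,onz("top",c,84))
print(hsv[211,224],hsv[138,341],hsv[225,215])
E
```

```text
stray_jar 0.86 [272.4, 196.4, 312.6, 240.0] [ 39.  88. 186.] [np.float64(290.7), np.float64(216.4)]
stray_jar 0.82 [206.2, 193.9, 244.3, 232.1] [179.  37.  33.] [np.float64(224.3), np.float64(210.8)]
green_row_jar 0.57 [320.4, 120.2, 361.5, 160.5] [187. 192. 138.] [np.float64(338.9), np.float64(140.0)]
tin 0.57 [123.2, 192.2, 150.8, 218.2] [180. 136.  47.] [np.float64(135.8), np.float64(206.2)]
spice_jar 0.7 [359.6, 191.5, 382.5, 207.7] [55. 44. 36.] [np.float64(371.0), np.float64(199.4)]
rack 0.93 [181.5, 93.3, 371.3, 150.0] [78. 91. 76.] [np.float64(276.0), np.float64(114.3)]
stray 90 [223.41894531 210.37109375] [ 206  193   36   36 1024] [[421.84575555  86.42139102  84.        ]]
stray 140 [222.98453608 209.70618557] [206 193  35  35 970] [[423.44763552  87.48064887  84.        ]]
stray 165 [222.86872999 209.31803629] [206 193  35  34 937] [[424.38157938  87.77019552  84.        ]]
rowred 90 [202.37699681 114.62832801] [186  98  34  35 939] [[663.25731773 142.23865725  84.        ]]
rowred 140 [201.74399038 113.47115385] [186  98  33  32 832] [[666.32130885 143.8921613   84.        ]]
rowred 165 [201.70722433 113.25475285] [186  98  33  31 789] [[666.89323677 143.99706585  84.        ]]
[  1 226 196] [ 32  72 228] [  1 204 160]
```

View pics/crop0.png

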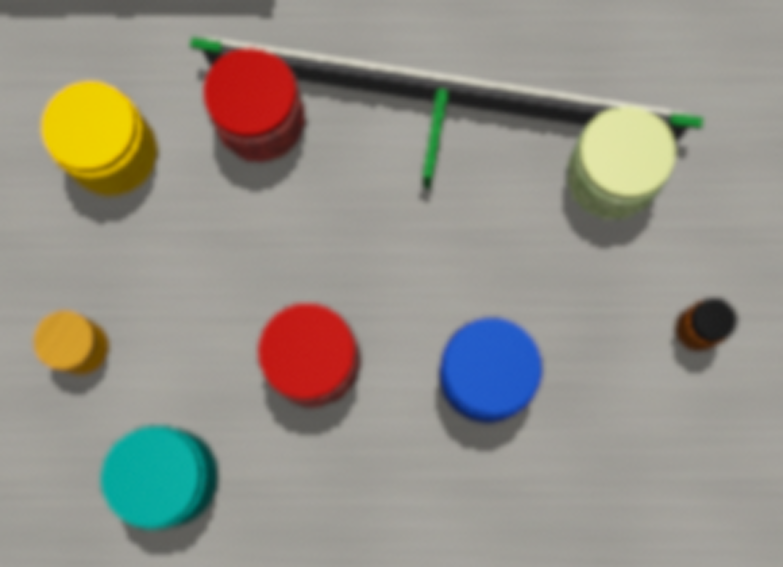

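The crop confirms it: the stray is the red jar at crop (307,352), which is (223.5,210) in the full image. Blue and teal are look-alikes to leave alone. Next come the rack edges and a cross-check with the scene camera.

```bash
python3 - <<'E'
from h import *
C,_=ray("top",[[0,0]]);print("cam",C,ray("scene",[[0,0]])[0])
im=cams.grab_frame("top");sc=cams.grab_frame("scene")
cv2.imwrite("pics/rk.png",cv2.resize(im[90:160,175:375],None,fx=4,fy=4,interpolation=cv2.INTER_CUBIC)[:,:,::-1])
cv2.imwrite("pics/rs.png",cv2.resize(sc[205:285,115:400],None,fx=2.8,fy=2.8,interpolation=cv2.INTER_CUBIC)[:,:,::-1])
hs=cv2.cvtColor(sc,cv2.COLOR_RGB2HSV).astype(int)
red=((hs[...,0]<6)|(hs[...,0]>174))&(hs[...,1]>150)
for nm,(x,y) in dict(stray=(290,133),row=(352,222)).items():
    print(nm,hs[y,x],hs[y+25,x])
    for vt in (165,180):
        n,l,s,c=cv2.connectedComponentsWithStats((red&(hs[...,2]>vt)).astype(np.uint8));k=l[y,x];print(c[k],s[k],onz("scene",c[k],84))
h=cv2.cvtColor(im,cv2.COLOR_RGB2HSV).astype(int)
g=((h[...,0]>45)&(h[...,0]<80)&(h[...,1]>120)).astype(np.uint8)
n,l,s,c=cv2.connectedComponentsWithStats(g)
for k in range(1,n):
    if 175<c[k][0]<380 and 90<c[k][1]<160: print(s[k],c[k],onz("top",c[k],40))
# rail bright/dark boundary subpixel per column
gray=im.mean(2); pts=[]
for x in list(range(228,262,3))+list(range(284,318,3)):
    col=gray[95:130,x]; d=np.diff(col); k=d.argmin(); w=-d[max(k-2,0):k+3].clip(max=0); pts.append((x,95.5+(np.arange(max(k-2,0),k+3)*w).sum()/w.sum()))
P=onz("top",pts,40); a,b=np.polyfit(P[:,1],P[:,0],1); print("front edge x=a*y+b",a,b,np.degrees(np.arctan(a)),(P[:,0]-a*P[:,1]-b).round(1))
E
```

```text
cam [304.96087594  -5.91981371 987.89637735] [1058.68314912 -111.5371489   721.12386181]
stray [  0 206 136] [  2 132  89]
[255.5 191.5] [     0      0    512    384 196608] [[562.62182729 -16.3613305   84.        ]]
[255.5 191.5] [     0      0    512    384 196608] [[562.62182729 -16.3613305   84.        ]]
row [  0 208 137] [  1 110 100]
[255.5 191.5] [     0      0    512    384 196608] [[562.62182729 -16.3613305   84.        ]]
[255.5 191.5] [     0      0    512    384 196608] [[562.62182729 -16.3613305   84.        ]]
[181  95  11   5  34] [186.38235294  96.70588235] [[730.97312427 192.91818146  40.        ]]
[267 113   9  35 112] [270.88392857 127.875     ] [[642.93528665 -29.85785043  40.        ]]
[358 123  12   4  42] [363.30952381 124.57142857] [[ 649.5842926  -269.06701849   40.        ]]
front edge x=a*y+b 0.17502313521597823 699.6377320742841 9.927531663135625 [-0.7  0.4 -0.5  0.4 -0.4  0.3 -0.7  0.2  0.3  0.2  0.5  0.   0.3 -0.
  0.   0.   0.4 -0.1  0.2 -0.3  0.1 -0.4  0.3 -0.4]
```

View pics/rk.png

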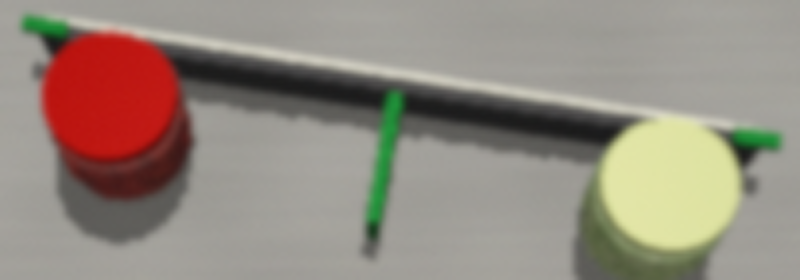

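View pics/rs.png

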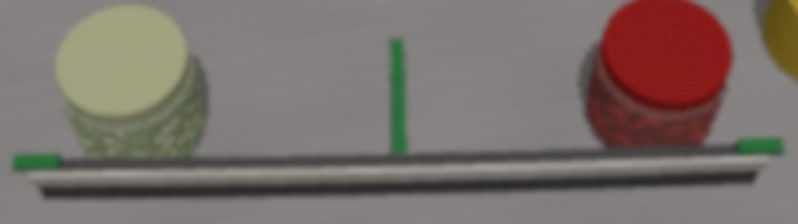

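```bash
python3 - <<'E'
from h import *
def up(x0,y0,f,p): return [((u+.5)/f-.5+x0,(v+.5)/f-.5+y0) for u,v in p]
th=np.radians(9.93);X=np.array([np.cos(th),-np.sin(th)]) # rack x dir guess
Y=np.array([np.sin(th),np.cos(th)])
for n,a,names in (("top",up(175,90,4,[(396,90),(373,224),(23,23),(68,30),(735,136),(779,142)]),0),("scene",up(115,205,2.8,[(400,154),(397,39),(14,162),(60,162),(738,146),(782,146)]),0)):
    P=onz(n,a,40)[:,:2]; print(n,P.round(1).tolist()); print((P@X).round(1),(P@Y).round(1))
# rail edges in scene, cols
sc=cams.grab_frame("scene").mean(2)
print("scene rail profile x=290",sc[250:285,290].round()); print("top x=245",cams.grab_frame("top").mean(2)[95:130,245].round())
for y in range(250,280,3): p=onz("scene",[(290,y)],40)[0][:2]; print(y,(p@X).round(1))
for y in range(98,125,3): p=onz("top",[(245,y)],40)[0][:2]; print(y,(p@X).round(1))
# lids in scene via hough-ish: threshold
s=cams.grab_frame("scene");h=cv2.cvtColor(s,cv2.COLOR_RGB2HSV).astype(int)
E
```

```text
top [[686.1, -37.4], [595.0, -21.6], [734.8, 209.0], [729.7, 179.0], [652.3, -256.5], [647.9, -284.5]]
[682.3 589.9 687.8 687.9 686.8 687.3] [  81.4   81.3  332.5  302.1 -140.2 -168.6]
scene [[683.2, -36.8], [594.3, -21.0], [641.5, -284.8], [647.0, -254.6], [723.1, 180.8], [729.5, 209.6]]
[679.3 589.  681.  681.2 681.1 682.4] [  81.6   81.8 -169.9 -139.3  302.8  332.3]
scene rail profile x=290 [131. 131. 131. 130. 130. 130. 129. 128. 117.  95.  75.  72.  88. 123.
 153. 151. 129. 111.  94.  69.  49.  45.  58.  87. 111. 124. 127. 130.
 131. 131. 130. 129. 129. 130. 130.]
top x=245 [155. 155. 155. 154. 153. 155. 159. 177. 195. 179. 130.  88.  67.  48.
  33.  29.  29.  35.  54.  77.  88.  91.  94. 110. 136. 152. 156. 157.
 156. 157. 157. 158. 160. 160. 160.]
250 660.8
253 667.1
256 673.4
259 679.6
262 685.8
265 691.9
268 697.9
271 703.9
274 709.9
277 715.7
98 708.7
101 700.5
104 692.2
107 684.0
110 675.8
113 667.6
116 659.4
119 651.3
122 643.2
```

```bash
cat >> h.py <<'E'
    return None
def delta(tx,ty,tz,yaw):
    s=env.state();p=s["ee_pos"];w=np.radians(s["ee_rot"][2]);d=np.array([tx,ty,tz])-p
    x=np.array([np.cos(w),np.sin(w),0]);y=np.array([np.sin(w),-np.cos(w),0])
    return [round(float(d@x),1),round(float(d@y),1),round(float(-d[2]),1)],round(float(-((np.radians(yaw)-w+np.pi)%(2*np.pi)-np.pi)),3)
def lids(im,n="top"):
    h=cv2.cvtColor(im,cv2.COLOR_RGB2HSV).astype(int);H,S,V=h[...,0],h[...,1],h[...,2]
    out=[]
    for nm,m in dict(red=((H<8)|(H>172))&(S>150)&(V>(165 if n=="top" else 115)),blue=(H>100)&(H<130)&(S>150)&(V>150),teal=(H>80)&(H<98)&(S>150)&(V>130)).items():
        k,l,s,c=cv2.connectedComponentsWithStats(m.astype(np.uint8))
        for i in range(1,k):
            if s[i][4]>300:
                out.append((nm,c[i].round(1),s[i].tolist(),onz(n,[s[i][:2]+(s[i][2:4]-1)/2],84)[0][:2].round(1)))
    return out
E
python3 - <<'E'
from h import *
for n in("top","scene"):
    for o in lids(cams.grab_frame(n),n): print(n,*o)
print(delta(350,103,200,-12.7),env.state()["time_s"])
E
```

```text
top red [201.7 113.3] [186, 98, 33, 31, 789] [667.6 143.3]
top red [222.9 209.3] [206, 193, 35, 34, 936] [423.9  87.5]
top blue [291.8 215.5] [274, 198, 36, 36, 1003] [408.8 -75.5]
top teal [165.5 256. ] [148, 238, 36, 38, 1048] [314.3 220.1]
scene red [290.5 134.5] [272, 122, 38, 26, 797] [425.3  87. ]
scene red [353.  222.3] [331, 204, 45, 38, 1324] [667.9 142.4]
([361.9, -529.0, 14.0], 0.634) 0.75
```

Request:
apply_moves --plan '[{"jaw": 0.45,"delta_pos": [45,-66,0],"spin": 0.08},{"jaw": 0.45,"delta_pos": [87,-127,0],"spin": 0.16},{"jaw": 0.45,"delta_pos": [130,-190,0],"spin": 0.24},{"jaw": 0.45,"delta_pos": [172,-250,0],"spin": 0.32},{"jaw": 0.45,"delta_pos": [205,-300,0],"spin": 0.4},{"jaw": 0.45,"delta_pos": [240,-350,0],"spin": 0.48},{"jaw": 0.45,"delta_pos": [275,-400,0],"spin": 0.56},{"jaw": 0.45,"delta_pos": [305,-450,0],"spin": 0.635}]' --squeeze 20

```text
time_s: 1.75
ee_pos: [322.9, -33.5, 214.4]
ee_rot: [-180.0, -0.1, -12.9]
force: [0.7, -0.3, -0.3]
gripper_width: 50.2
```

```bash
python3 - <<'E'
from h import *
s=env.state();print(s["time_s"],s["ee_pos"],s["ee_rot"],s["gripper_width"],s["qpos"].round(),delta(337,107,150,-12.8))
E
```

```text
1.75 [322.93690548 -33.46020877 214.44118571] [-1.79991374e+02 -1.31129042e-01 -1.29150361e+01] 50.24244409385432 [ -8.  -5. 117.  -0.  68.  95.] ([-17.7, -140.1, 64.4], -0.002)
```

Request:
apply_moves --plan '[{"jaw": 0.45,"delta_pos": [-4,-40,0],"spin": 0},{"jaw": 0.45,"delta_pos": [-9,-80,0],"spin": 0},{"jaw": 0.45,"delta_pos": [-14,-120,0],"spin": 0},{"jaw": 0.45,"delta_pos": [-18,-140,20],"spin": 0},{"jaw": 0.45,"delta_pos": [-18,-140,40],"spin": 0},{"jaw": 0.45,"delta_pos": [-18,-140,64],"spin": 0},{"jaw": 0.45,"delta_pos": [-18,-140,64],"spin": 0},{"jaw": 0.45,"delta_pos": [-18,-140,64],"spin": 0}]'

```text
time_s: 2.75
ee_pos: [337.5, 107.1, 151.2]
ee_rot: [-180.0, -0.2, -12.9]
force: [-0.0, 0.4, 0.2]
gripper_width: 50.5
```

```bash
python3 - <<'E'
from h import *
s=env.state();print(s["ee_pos"],s["ee_rot"],s["qpos"].round(),delta(337,107,20,-12.8))
cv2.imwrite("pics/s1.png",cams.grab_frame("scene")[:,:,::-1])
E
```

```text
[337.46416075 107.10880593 151.21482929] [-179.95081704   -0.20558151  -12.9244354 ] [ 16.   1. 121.  -0.  57. 119.] ([-0.4, 0.2, 131.2], -0.002)
```

View pics/s1.png

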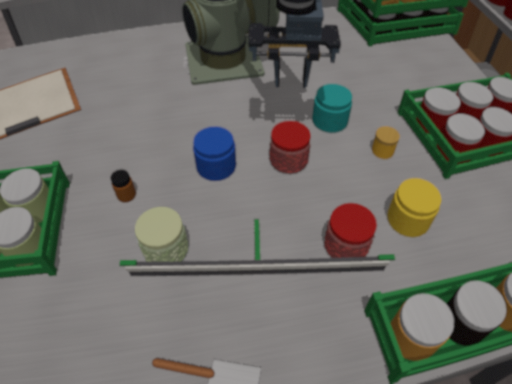

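The fingers, around pixel (292,80), are behind the stray at (290,147) and clear of the teal jar. I'll descend to z ≈ 20.

Request:
apply_moves --plan '[{"jaw": 0.45,"delta_pos": [0,0,25],"spin": 0},{"jaw": 0.45,"delta_pos": [0,0,50],"spin": 0},{"jaw": 0.45,"delta_pos": [0,0,75],"spin": 0},{"jaw": 0.45,"delta_pos": [0,0,95],"spin": 0},{"jaw": 0.45,"delta_pos": [0,0,112],"spin": 0},{"jaw": 0.45,"delta_pos": [0,0,125],"spin": 0},{"jaw": 0.45,"delta_pos": [0,0,130],"spin": 0},{"jaw": 0.45,"delta_pos": [0,0,130],"spin": 0}]'

```text
time_s: 3.8
ee_pos: [338.8, 107.3, 21.8]
ee_rot: [-179.9, -0.3, -12.9]
force: [-0.9, 0.9, -0.3]
gripper_width: 49.8
```

Request:
apply_moves --plan '[{"jaw": 0.45,"delta_pos": [6,0,0],"spin": 0},{"jaw": 0.45,"delta_pos": [12,0,0],"spin": 0},{"jaw": 0.45,"delta_pos": [18,0,0],"spin": 0},{"jaw": 0.45,"delta_pos": [24,0,0],"spin": 0},{"jaw": 0.45,"delta_pos": [30,0,0],"spin": 0},{"jaw": 0.45,"delta_pos": [36,0,0],"spin": 0},{"jaw": 0.45,"delta_pos": [42,0,0],"spin": 0},{"jaw": 0.45,"delta_pos": [48,0,0],"spin": 0}]'

```text
time_s: 4.8
ee_pos: [384.7, 96.2, 21.7]
ee_rot: [-180.0, -0.2, -12.9]
force: [-4.0, 1.2, 1.1]
gripper_width: 50.2
```

```bash
python3 - <<'E'
from h import *
s=env.state();print(s["ee_pos"],s["ee_rot"],s["force"])
for n in("top","scene"):
    im=cams.grab_frame(n)
    for o in lids(im,n): print(n,*o)
cv2.imwrite("pics/s2.png",im[:,:,::-1])
E
```

```text
[384.67059661  96.21386075  21.73894848] [-1.79966666e+02 -1.52589744e-01 -1.29393415e+01] [-4.00459109  1.24684038  1.14269273]
top red [201.7 113.3] [186, 98, 33, 31, 806] [667.6 143.3]
top blue [291.6 215.8] [274, 198, 36, 36, 1016] [408.8 -75.5]
scene red [289.9 140.1] [271, 128, 39, 26, 835] [442.7  81.5]
scene red [353.  222.4] [330, 204, 46, 38, 1338] [667.7 141.5]
```

View pics/s2.png

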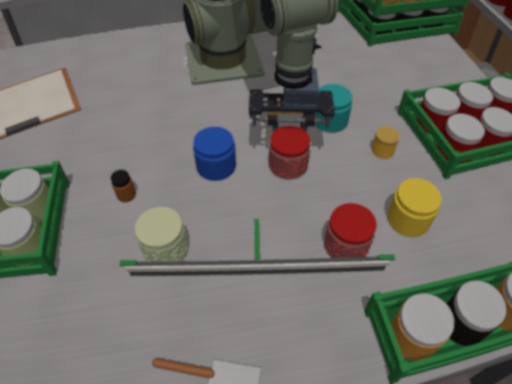

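The fingers touch and the jar slides (about 4 N). It is now at about (443,82), with 211 mm to go. I'll keep pushing.

Request:
apply_moves --plan '[{"jaw": 0.45,"delta_pos": [10,0,0],"spin": 0},{"jaw": 0.45,"delta_pos": [20,0,0],"spin": 0},{"jaw": 0.45,"delta_pos": [30,0,0],"spin": 0},{"jaw": 0.45,"delta_pos": [40,0,0],"spin": 0},{"jaw": 0.45,"delta_pos": [50,0,0],"spin": 0},{"jaw": 0.45,"delta_pos": [60,-0.5,0],"spin": 0},{"jaw": 0.45,"delta_pos": [70,-0.7,0],"spin": 0},{"jaw": 0.45,"delta_pos": [80,-0.8,0],"spin": 0}]'

```text
time_s: 5.9
ee_pos: [465.1, 79.0, 22.3]
ee_rot: [-179.9, -0.3, -12.9]
force: [-1.5, 0.3, -2.2]
gripper_width: 50.2
```

Request:
apply_moves --plan '[{"jaw": 0.45,"delta_pos": [10,0,0],"spin": 0},{"jaw": 0.45,"delta_pos": [20,0,0],"spin": 0},{"jaw": 0.45,"delta_pos": [30,0,0],"spin": 0},{"jaw": 0.45,"delta_pos": [40,0,0],"spin": 0},{"jaw": 0.45,"delta_pos": [50,0,0],"spin": 0},{"jaw": 0.45,"delta_pos": [60,-0.5,0],"spin": 0},{"jaw": 0.45,"delta_pos": [65,-0.7,0],"spin": 0},{"jaw": 0.45,"delta_pos": [70,-0.8,0],"spin": 0}]'

```text
time_s: 6.9
ee_pos: [533.4, 64.1, 22.7]
ee_rot: [-179.9, -0.3, -12.9]
force: [-4.2, 0.7, -1.0]
gripper_width: 50.0
```

```bash
python3 - <<'E'
from h import *
s=env.state();print(s["ee_pos"],s["ee_rot"],s["force"])
for n in("top","scene"):
    im=cams.grab_frame(n)
    for o in lids(im,n): print(n,*o)
cv2.imwrite("pics/s3.png",im[:,:,::-1])
E
```

```text
[533.37099012  64.14979192  22.72358828] [-179.91976819   -0.26916563  -12.9432785 ] [-4.15343758  0.70805301 -1.04234283]
top blue [291.6 215.9] [274, 198, 36, 36, 1019] [408.8 -75.5]
scene red [292.6 197.3] [271, 182, 44, 33, 1188] [591.7  48.7]
scene red [353.  222.5] [330, 204, 46, 38, 1348] [667.7 141.5]
scene blue [212.8 139.9] [195, 128, 36, 25, 652] [408.6 -78.3]
scene teal [337.2  94.5] [324, 85, 27, 20, 403] [315.  228.4]
```

View pics/s3.png

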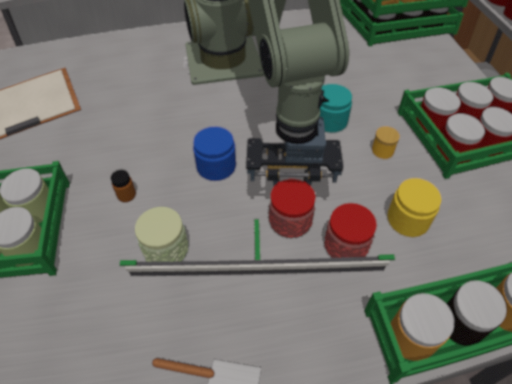

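The jar is at (292,197) in the scene view. In the rack frame that is 58 mm from the rail position with a 68 mm offset, so it is centred in the gap. I'll push 48 mm and then go gently into contact.

Request:
apply_moves --plan '[{"jaw": 0.45,"delta_pos": [7,0,0],"spin": 0},{"jaw": 0.45,"delta_pos": [14,0,0],"spin": 0},{"jaw": 0.45,"delta_pos": [21,0,0],"spin": 0},{"jaw": 0.45,"delta_pos": [28,0,0],"spin": 0},{"jaw": 0.45,"delta_pos": [35,0,0],"spin": 0},{"jaw": 0.45,"delta_pos": [40,0,0],"spin": 0},{"jaw": 0.45,"delta_pos": [45,0,0],"spin": 0},{"jaw": 0.45,"delta_pos": [48,0,0],"spin": 0}]'

```text
time_s: 8.0
ee_pos: [581.4, 53.2, 23.1]
ee_rot: [-179.9, -0.4, -12.9]
force: [-3.5, 0.3, -2.0]
gripper_width: 50.3
```

Request:
apply_moves --plan '[{"jaw": 0.45,"delta_pos": [1,0,0],"spin": 0},{"jaw": 0.45,"delta_pos": [2,0,0],"spin": 0},{"jaw": 0.45,"delta_pos": [3,0,0],"spin": 0},{"jaw": 0.45,"delta_pos": [4,0,0],"spin": 0},{"jaw": 0.45,"delta_pos": [5,0,0],"spin": 0},{"jaw": 0.45,"delta_pos": [6,0,0],"spin": 0},{"jaw": 0.45,"delta_pos": [6,0,0],"spin": 0},{"jaw": 0.45,"delta_pos": [6,0,0],"spin": 0}]'

```text
time_s: 9.0
ee_pos: [587.5, 51.8, 23.3]
ee_rot: [-179.9, -0.4, -12.9]
force: [-2.1, -0.1, -2.4]
gripper_width: 50.2
```

```bash
python3 - <<'E'
from h import *
s=env.state();print(s["ee_pos"],s["ee_rot"],s["force"])
for n in("scene",):
    im=cams.grab_frame(n)
    for o in lids(im,n): print(n,*o)
cv2.imwrite("pics/s4.png",im[:,:,::-1])
E
```

```text
[587.51575708  51.8328977   23.28507114] [-179.89278782   -0.42985704  -12.9455408 ] [-2.07232518 -0.0699501  -2.43356694]
scene red [293.2 221.1] [271, 204, 45, 36, 1351] [643.7  36.4]
scene red [352.9 222.5] [330, 204, 46, 38, 1355] [667.7 141.5]
scene blue [212.9 139.9] [195, 128, 37, 25, 741] [408.8 -77.3]
```

View pics/s4.png

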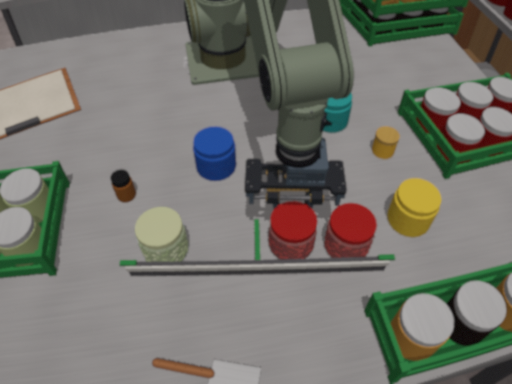

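The jar is about 5 mm short of the rail and there is no contact force yet. I'll go forward slowly in small steps.

Request:
apply_moves --plan '[{"jaw": 0.45,"delta_pos": [0.5,0,0],"spin": 0},{"jaw": 0.45,"delta_pos": [1,0,0],"spin": 0},{"jaw": 0.45,"delta_pos": [1.5,0,0],"spin": 0},{"jaw": 0.45,"delta_pos": [2,0,0],"spin": 0},{"jaw": 0.45,"delta_pos": [2.5,0,0],"spin": 0},{"jaw": 0.45,"delta_pos": [3,0,0],"spin": 0},{"jaw": 0.45,"delta_pos": [3.5,0,0],"spin": 0},{"jaw": 0.45,"delta_pos": [4,0,0],"spin": 0}]'

```text
time_s: 10.05
ee_pos: [591.4, 50.9, 23.3]
ee_rot: [-179.9, -0.4, -12.9]
force: [-2.3, 0.6, -1.8]
gripper_width: 50.1
```

Request:
apply_moves --plan '[{"jaw": 0.45,"delta_pos": [0.3,0,0],"spin": 0},{"jaw": 0.45,"delta_pos": [0.6,0,0],"spin": 0},{"jaw": 0.45,"delta_pos": [0.9,0,0],"spin": 0},{"jaw": 0.45,"delta_pos": [1.2,0,0],"spin": 0},{"jaw": 0.45,"delta_pos": [1.5,0,0],"spin": 0},{"jaw": 0.45,"delta_pos": [1.5,0,0],"spin": 0},{"jaw": 0.45,"delta_pos": [1.5,0,0],"spin": 0},{"jaw": 0.45,"delta_pos": [1.5,0,0],"spin": 0}]'

```text
time_s: 11.05
ee_pos: [593.0, 50.6, 23.4]
ee_rot: [-179.9, -0.4, -12.9]
force: [-2.3, 0.1, -0.8]
gripper_width: 50.0
```

Request:
apply_moves --plan '[{"jaw": 0.45,"delta_pos": [0.3,0,0],"spin": 0},{"jaw": 0.45,"delta_pos": [0.6,0,0],"spin": 0},{"jaw": 0.45,"delta_pos": [0.9,0,0],"spin": 0},{"jaw": 0.45,"delta_pos": [1.2,0,0],"spin": 0},{"jaw": 0.45,"delta_pos": [1.5,0,0],"spin": 0},{"jaw": 0.45,"delta_pos": [1.5,0,0],"spin": 0},{"jaw": 0.45,"delta_pos": [1.5,0,0],"spin": 0},{"jaw": 0.45,"delta_pos": [1.5,0,0],"spin": 0}]'

```text
time_s: 12.05
ee_pos: [594.5, 50.3, 23.4]
ee_rot: [-179.9, -0.4, -12.9]
force: [-2.0, 0.6, -1.8]
gripper_width: 49.9
```

```bash
python3 - <<'E'
from h import *
s=env.state();print(s["ee_pos"],s["force"])
im=cams.grab_frame("scene")
for o in lids(im,"scene"): print(*o)
cv2.imwrite("pics/s5.png",cv2.resize(im[180:290,190:400],None,fx=3.5,fy=3.5,interpolation=cv2.INTER_CUBIC)[:,:,::-1])
E
```

```text
[594.5213012   50.26914161  23.38571378] [-2.04094505  0.58686253 -1.79681412]
red [353.  222.7] [330, 204, 46, 38, 1342] [667.7 141.5]
red [293.4 224.4] [271, 207, 46, 37, 1378] [651.2  35.4]
blue [212.9 139.9] [195, 128, 37, 25, 744] [408.8 -77.3]
```

View pics/s5.png

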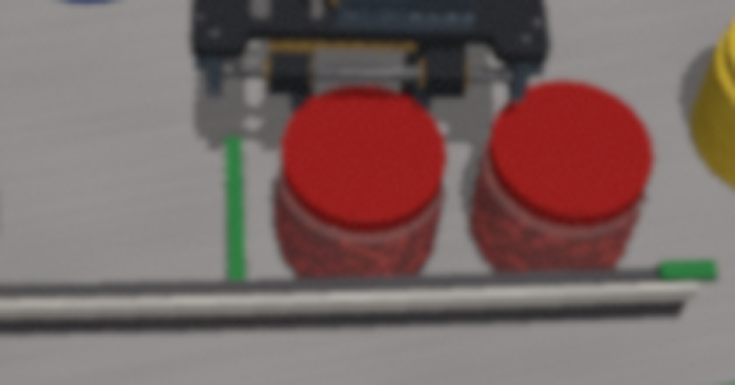

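Request:
apply_moves --plan '[{"jaw": 0.45,"delta_pos": [0.3,0,0],"spin": 0},{"jaw": 0.45,"delta_pos": [0.6,0,0],"spin": 0},{"jaw": 0.45,"delta_pos": [0.9,0,0],"spin": 0},{"jaw": 0.45,"delta_pos": [1.2,0,0],"spin": 0},{"jaw": 0.45,"delta_pos": [1.5,0,0],"spin": 0},{"jaw": 0.45,"delta_pos": [1.5,0,0],"spin": 0},{"jaw": 0.45,"delta_pos": [1.5,0,0],"spin": 0},{"jaw": 0.45,"delta_pos": [1.5,0,0],"spin": 0}]'

```text
time_s: 13.1
ee_pos: [596.1, 49.9, 23.4]
ee_rot: [-179.9, -0.5, -12.9]
force: [-1.6, 0.3, -1.2]
gripper_width: 49.8
```

Request:
apply_moves --plan '[{"jaw": 0.45,"delta_pos": [0.3,0,0],"spin": 0},{"jaw": 0.45,"delta_pos": [0.6,0,0],"spin": 0},{"jaw": 0.45,"delta_pos": [0.9,0,0],"spin": 0},{"jaw": 0.45,"delta_pos": [1.2,0,0],"spin": 0},{"jaw": 0.45,"delta_pos": [1.5,0,0],"spin": 0},{"jaw": 0.45,"delta_pos": [1.5,0,0],"spin": 0},{"jaw": 0.45,"delta_pos": [1.5,0,0],"spin": 0},{"jaw": 0.45,"delta_pos": [1.5,0,0],"spin": 0}]'

```text
time_s: 14.1
ee_pos: [597.4, 49.6, 23.4]
ee_rot: [-179.9, -0.4, -12.9]
force: [-2.5, 0.0, -1.5]
gripper_width: 50.4
```

```bash
python3 - <<'E'
from h import *
s=env.state();print(s["ee_pos"],s["force"])
im=cams.grab_frame("scene")
for o in lids(im,"scene"): print(*o)
E
```

```text
[597.35142606  49.57976525  23.37614668] [-2.52850329  0.03617352 -1.52282268]
red [353.1 222.7] [330, 204, 46, 38, 1333] [667.7 141.5]
red [293.4 225.8] [271, 209, 46, 36, 1387] [654.3  34.6]
blue [212.9 140. ] [195, 128, 37, 25, 744] [408.8 -77.3]
```

Request:
apply_moves --plan '[{"jaw": 0.45,"delta_pos": [0.3,0,0],"spin": 0},{"jaw": 0.45,"delta_pos": [0.6,0,0],"spin": 0},{"jaw": 0.45,"delta_pos": [0.9,0,0],"spin": 0},{"jaw": 0.45,"delta_pos": [1.2,0,0],"spin": 0},{"jaw": 0.45,"delta_pos": [1.5,0,0],"spin": 0},{"jaw": 0.45,"delta_pos": [1.5,0,0],"spin": 0},{"jaw": 0.45,"delta_pos": [1.5,0,0],"spin": 0},{"jaw": 0.45,"delta_pos": [1.5,0,0],"spin": 0}]'

```text
time_s: 15.15
ee_pos: [597.5, 49.6, 23.3]
ee_rot: [-179.9, -0.3, -12.9]
force: [-7.9, 3.3, 1.0]
gripper_width: 50.1
```

```bash
python3 - <<'E'
from h import *
s=env.state();print(s["ee_pos"],s["force"])
im=cams.grab_frame("scene")
for o in lids(im,"scene"): print(*o)
cv2.imwrite("pics/s6.png",cv2.resize(im[180:290,190:400],None,fx=3.5,fy=3.5,interpolation=cv2.INTER_CUBIC)[:,:,::-1])
E
```

```text
[597.46824259  49.55019006  23.34706384] [-7.92485993  3.33735829  0.95063604]
red [353.2 222.7] [330, 204, 46, 38, 1333] [667.7 141.5]
red [293.4 225.8] [271, 209, 46, 36, 1385] [654.3  34.6]
blue [212.9 139.9] [195, 128, 37, 25, 743] [408.8 -77.3]
```

View pics/s6.png

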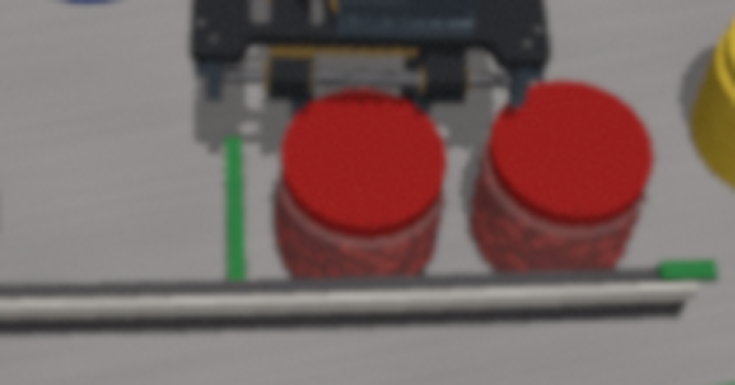

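Contact with the rail: the tool stalls at x = 597.5, force rises to about 8.6 N, and the jar stands between the fence and the row jar. I'll back straight off and rise.

Request:
apply_moves --plan '[{"jaw": 0.45,"delta_pos": [-4,0,0],"spin": 0},{"jaw": 0.45,"delta_pos": [-10,0,0],"spin": 0},{"jaw": 0.45,"delta_pos": [-20,0,0],"spin": 0},{"jaw": 0.45,"delta_pos": [-35,0,0],"spin": 0},{"jaw": 0.45,"delta_pos": [-50,0,0],"spin": 0},{"jaw": 0.45,"delta_pos": [-65,0,0],"spin": 0},{"jaw": 0.45,"delta_pos": [-80,0,0],"spin": 0},{"jaw": 0.45,"delta_pos": [-80,0,0],"spin": 0}]'

```text
time_s: 16.2
ee_pos: [518.1, 67.7, 23.0]
ee_rot: [-179.9, -0.2, -12.9]
force: [0.1, 0.6, -0.8]
gripper_width: 49.9
```

Request:
apply_moves --plan '[{"jaw": 0.45,"delta_pos": [0,0,-25],"spin": 0},{"jaw": 0.45,"delta_pos": [0,0,-60],"spin": 0},{"jaw": 0.45,"delta_pos": [0,0,-100],"spin": 0},{"jaw": 0.45,"delta_pos": [-20,0,-150],"spin": 0},{"jaw": 0.45,"delta_pos": [-60,0,-180],"spin": 0},{"jaw": 0.45,"delta_pos": [-100,0,-200],"spin": 0},{"jaw": 0.45,"delta_pos": [-130,0,-200],"spin": 0},{"jaw": 0.45,"delta_pos": [-150,0,-200],"spin": 0}]'

```text
time_s: 17.2
ee_pos: [370.3, 101.4, 222.8]
ee_rot: [-179.9, -0.3, -12.9]
force: [0.7, -0.2, -0.0]
gripper_width: 50.2
```

```bash
python3 - <<'E'
from h import *
s=env.state();print(s["time_s"],s["ee_pos"],s["force"])
th=np.radians(9.93);X=np.array([np.cos(th),-np.sin(th)]);Y=np.array([np.sin(th),np.cos(th)])
for n in("scene","top"):
    im=cams.grab_frame(n)
    for o in lids(im,n): print(n,*o,"rack",(o[3]@X-680).round(1),(o[3]@Y-81.5).round(1))
    for t in("tin","spice_jar","green_row_jar"):
        for m in spotter.masks_of(n,t)[:1]: print(t,m["confidence"],m["extent"])
    cv2.imwrite(f"pics/end_{n}.png",im[:,:,::-1])
E
```

```text
17.2 [370.29278926 101.36062679 222.81617454] [ 0.68243411 -0.18059602 -0.01068633]
scene red [353.  222.3] [331, 204, 45, 38, 1326] [667.9 142.4] rack -46.7 173.9
scene red [293.5 225.1] [271, 206, 46, 39, 1385] [651.2  35.4] rack -44.7 65.7
tin 0.66 [368.6, 123.9, 401.7, 159.4]
spice_jar 0.79 [108.3, 169.7, 138.3, 202.3]
green_row_jar 0.85 [134.6, 208.3, 190.4, 262.2]
top red [201.8 113.4] [186, 98, 33, 31, 816] [667.6 143.3] rack -47.1 174.8
top red [244.7 119.1] [229, 104, 33, 31, 832] [650.9  35.5] rack -45.0 65.7
top blue [291.6 216. ] [274, 198, 36, 36, 1021] [408.8 -75.5] rack -264.3 -85.4
top teal [163.5 255.4] [148, 238, 37, 38, 918] [314.3 218.9] rack -408.2 188.3
tin 0.34 [179.4, 93.6, 369.1, 150.1]
spice_jar 0.81 [357.9, 191.5, 382.8, 207.5]
green_row_jar 0.56 [320.8, 120.0, 363.5, 160.9]
```

View pics/end_scene.png

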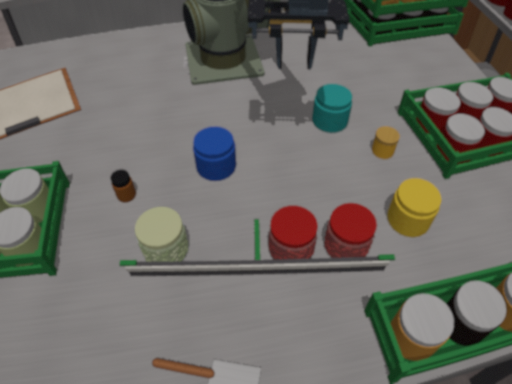

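View pics/end_top.png

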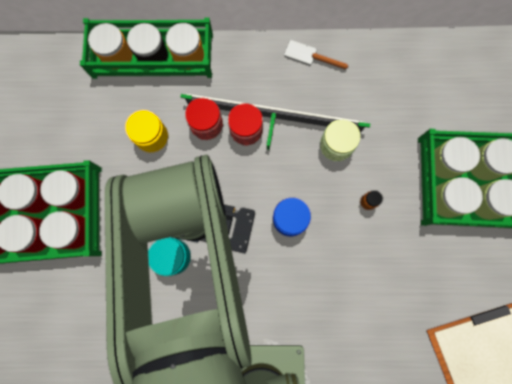

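The jar stands at the rail at rack coordinates of about (-45, 66) in both views, and the other jars are where they were. The scene view shows jars at (293,235) and (352,232), with the tin at (385,142) and the spice jar at (123,186) unmoved.

```bash
python3 -c "
from workcell import env
print(env.job_done())"
```

```text
the job is handed in; nothing more can be done
None
```

The stray red jar now stands against the back rail, between the green fence and the other red-bean jar, and the job is handed in at about 17 s of the 51 s allowed. No verdict was reported.

**What I did:** I pushed it there with the half-closed fingers as a two-point cradle, about 23 mm above the surface, then backed off and raised the arm.

**Contact with the rail:** On the last push the tool stalled and the force rose from about 2 N to 8.6 N.

**Last check after backing off:** Both cameras put the jar about 45 mm in front of the rail and 66 mm from the fence's mid-plane, upright in the pictures. The red row jar measured within about 1 mm of where it started, and the green row jar, tin and spice jar look unmoved.

**Checks that disagreed:**
- The scene camera placed the jar about 3 mm further forward while the gripper partly hid its lid, but this went away once the arm was clear.
- My first reading of the rail's bright edge was about 10 mm too far back, so I used the fence ends and the row jar instead.
- The last top-view detection of the tin was wrong (it marked the rack), because the arm hid the tin there. Its place is confirmed only by the scene view.

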